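Press the fan's push rivets home crosswise

ROBOT

A 6-joint arm with a two-finger parallel gripper is mounted at the origin on the work surface. World frame = base frame: x ahead of the robot, y to its left, z up, the work surface at z = 0. Lengths are in m, angles in rad, forces in N, time in s.
With the tool pointing down it reaches from about 0.225 to 0.875 m from the base axis. Payload 3.4 kg.
Tool frame: the origin (TCP) lies at the very end of the fingers, on their centre line; the grasp point (between the pads) lies 19 mm behind it (manip.hold_point_z is the distance from the TCP to the grasp point, in m); z points along the fingers, y is the line along which they close (so a half turn about z gives the same grasp; the last joint's range is limited). The gripper opens to 85 mm and grips with 20 to 120 N. Pads are 22 mm wide; open, the fingers measure 114 mm over their backs; the gripper's body (76 mm by 85 mm) begins 54 mm behind the grasp point. The pads swing forward as they close: fully open they stand 13 mm farther back than shut.
Start: joints at [1.18, 0.276, 1.505, -0, 1.361, -0.121], TCP at [0.153, 0.554, 0.231] pointing down, gripper open.
Joint ranges: [-2.89, 2.89], [-0.75, 2.08], [0.22, 2.7], [-1.18, 4.32], [0.11, 2.71], [-2.7, 2.7]. Speed limits (rad/s): [2.57, 2.57, 3.14, 3.14, 3.14, 3.14].

INTERFACE

Orientations are given as a unit quaternion [w, x, y, z].
In Python, from rig import readout, viewer, order, manip gives the robot as it stands. The module is installed in compiled form; this text tells all that it offers.
- The arm moves only by the tool send_rows, never from a script. Its arguments are lists of equal length, an entry for each row: "xyz": the shift along the world's x, y, z in m, a list of three; "delta_rot": the turn, a rotation vector about the world's x, y, z in degrees, a list of three. In form: {"xyz": [[tx, ty, tz], ...], "delta_rot": [[wx, wy, wz], ...]}. A call has 1 to 12 rows; each row shifts and turns the commanded pose from where the row before left it; what a row does not reach is not made up. A row lasts 1/10 s, in which the tool goes at most 50 mm and 8.59 degrees, less where a joint would pass 70% of its speed; a pose out of reach is approached as far as the arm can. A call with a gripper value outside its range is refused whole. "gripper" is the finger opening in m, from 0 to 0.0854, set as the call begins (left out, the last holds). The fingers move at their own pace and stop on an object; "force" is the grip in N (left out, the last holds). Time passes only in rows, so rows that do not move let the fingers close. It gives the time, the measured TCP pose, the force, the opening and the grip force at its end, in the units of the state.
- readout.get_state(): the state, without advancing time (a new reading comes with each control period).
- viewer.get_image(name): name is "side" or "top" or "wrist"; returns a dict with "color" (384x512x3 uint8, red, green, blue), "depth" (384x512 float32, m along the optical axis (not along the pixel's ray), 0 where there is no reading), "K" (3x3 intrinsics, pixels), "camera_from_world" (4x4, takes a point from world to camera coordinates). Camera axes: x right, y up, looking along -z (the intrinsics and any distortion apply to the point x, -y, -z); pixel columns grow to the right and rows downward; lengths in m; the calibration is good to about 2 mm. The wrist camera is an equidistant fisheye: a pixel r from the principal point sees the ray r / f radians off the axis. A picture is of the moment at which its call begins.
- order.sign_off(): hands the job in; it is judged then, once.
The state is a dict: "clock": time; "qpos": joint angles; "qd": joint speeds; "effort": joint torques, N m; "position": TCP position; "ee_rot": TCP orientation; "contact_force": force on the tool from outside, world axes, zero at the start; "moment": the same for the moment, N m; "width": finger opening in m; "gripper_force": force on a finger pad.
Only numpy, scipy, OpenCV 4.12 (cv2) and the standard library are available. Lean on these libraries where they do the work, as an engineer would, in place of code of your own. Each camera call takes 0.05 s, during which the arm holds its last target. There are 200 camera calls.

TASK

The fan on the grey housing is held by four white push rivets, and the pin of one of them has already been pushed home. With a fingertip and lightly, press the pin of the diagonally opposite rivet fully home first, and only then press home the two that remain, in either order, so that the fan is drawn down evenly. Keep off the fan's blades, do not shove, tip or lift the housing, and leave the other things on the bench alone.

Things in the scene. Friction and masses are not known exactly. Their poses are not given: they have to be found in the camera images.
- unit: the control unit, 1.4 to 2.3 kg, standing loose and upright on the bench at any yaw: a grey cast housing 180 (x) x 160 (y) x 75 mm high with a black 120 x 120 x 25 mm fan flat on its lid, whose top is 100 mm above the origin. Origin: centre of the housing's underside; z up. Three black cable glands stick out 18 mm on the +x side, a connector 6 mm on the -y side, and mounting feet 17 mm at the bottom of both x sides. Pressing on it with over 40 N would strain the fan.
- rotor: the fan's rotor: a 40 mm hub with 7 blades of 54 mm tip radius, on the fan's centre, recessed 2 mm (hub) and about 5 mm (blades) below the fan's top; it spins freely about z. Origin: same as the unit's origin.
- pin_set (a joint): how far this rivet's white pin has been pressed down into its collar, in m: 0 standing fully proud, 0.010 at its firm stop (home). It gives at about 6 to 8 N, stays where it is left, and stops hard at 0.010. At unit frame (x, y) = (+52.5, +52.5) mm; this one is already home at the start.
- pin_set_head (a point): the middle of the top of that pin's round head, 10 mm in diameter, in the middle of a fixed white collar 15 mm in diameter and 2.5 mm high on the fan's corner. The head's top is 113.5 mm above the unit's underside when fully proud (11 mm above the collar) and 103.5 mm when home (1 mm above the collar). It moves with the pin.
- pin_opposite (a joint): how far this rivet's white pin has been pressed down into its collar, in m: 0 standing fully proud, 0.010 at its firm stop (home). It gives at about 6 to 8 N, stays where it is left, and stops hard at 0.010. At unit frame (x, y) = (-52.5, -52.5) mm, diagonally opposite pin_set; standing proud (0 to 2 mm pressed) at the start.
- pin_opposite_head (a point): the middle of the top of that pin's round head, 10 mm in diameter, in the middle of a fixed white collar 15 mm in diameter and 2.5 mm high on the fan's corner. The head's top is 113.5 mm above the unit's underside when fully proud (11 mm above the collar) and 103.5 mm when home (1 mm above the collar). It moves with the pin.
- pin_left (a joint): how far this rivet's white pin has been pressed down into its collar, in m: 0 standing fully proud, 0.010 at its firm stop (home). It gives at about 6 to 8 N, stays where it is left, and stops hard at 0.010. At unit frame (x, y) = (-52.5, +52.5) mm; standing proud (0 to 2 mm pressed) at the start.
- pin_left_head (a point): the middle of the top of that pin's round head, 10 mm in diameter, in the middle of a fixed white collar 15 mm in diameter and 2.5 mm high on the fan's corner. The head's top is 113.5 mm above the unit's underside when fully proud (11 mm above the collar) and 103.5 mm when home (1 mm above the collar). It moves with the pin.
- pin_right (a joint): how far this rivet's white pin has been pressed down into its collar, in m: 0 standing fully proud, 0.010 at its firm stop (home). It gives at about 6 to 8 N, stays where it is left, and stops hard at 0.010. At unit frame (x, y) = (+52.5, -52.5) mm; standing proud (0 to 2 mm pressed) at the start.
- pin_right_head (a point): the middle of the top of that pin's round head, 10 mm in diameter, in the middle of a fixed white collar 15 mm in diameter and 2.5 mm high on the fan's corner. The head's top is 113.5 mm above the unit's underside when fully proud (11 mm above the collar) and 103.5 mm when home (1 mm above the collar). It moves with the pin.
- rivet_bin: black open-fronted stock bin 150 x 100 x 70 mm with spare rivets; origin under its centre; to be left alone
- fan_guard: wire finger guard, a round of 110 mm with four eyes, 158 mm across the eyes, 6 mm thick, lying flat; origin under its centre; to be left alone
- circuit_board: green circuit board 100 x 140 mm, up to 30 mm high, lying flat; origin under its centre; to be left alone
- screwdriver: screwdriver with black handle lying on the bench, about 200 mm long; origin under its middle; to be left alone

How it is judged:
On the way, in this order (a step that is already met when the one before it is completed fails the run):
1. the rivet diagonally opposite the one already set is home, while the other two still stand proud (value of joint pin_opposite above 0.008 m and value of joint each of pin_left, pin_right below 0.003 m), for 0.2 s.
2. the two remaining rivets are home as well (value of joint each of pin_left, pin_right above 0.008 m), for 0.2 s.
At the end, for the whole second after the job is handed in: all four pins are pressed at least 8 mm of their 10 mm, and the unit stands upright, still and within 20 mm of where it was (all of step 2 and value of joint each of pin_set, pin_opposite above 0.008 m and distance of unit from where it was at the start of the episode below 0.02 m and angle between unit's own z axis and vertical below 0.03 rad and linear speed of unit below 0.01 m/s); the robot touches nothing.
It fails at once if one of the other two pins is pressed (over 3 mm) before the diagonally opposite one is home (8 mm) (value of joint pin_opposite below 0.008 m and value of joint any of pin_left, pin_right above 0.003 m).
It fails at once if the robot presses on the unit with more than 40 N (contact force between any of the fingers, the arm and unit above 40 N).
It fails at once if the robot touches the fan's rotor (over 1 N) (contact force between any of the fingers, the arm and rotor above 1 N).
It fails at once if the unit is shoved more than 20 mm, lifted or tipped (distance of unit from where it was at the start of the episode above 0.02 m or height (world z) of unit above 0.006 m or angle between unit's own z axis and vertical above 0.06 rad).
It fails at once if the rivet bin, fan guard, circuit board or screwdriver is moved more than 20 mm (distance of any of rivet_bin, fan_guard, circuit_board, screwdriver from where it was at the start of the episode above 0.02 m).
It also fails if it takes over 42 s, if anything falls off the work surface, if the arm or the gripper's body presses on something with over 40 N, if the wrist force passes 120 N, or if a joint passes its speed limit or range.

## Working session

There is one attempt and no reset: what is moved stays moved. The work goes in short steps, Python scripts to look and compute and a tool call to move; the robot and the scene stay as the last step left them, time stands still between calls to the robot, and variables do not carry over. Pictures are saved under pics/ and viewed, at most 10 in all, crops included, and the job is handed in when it is done.

Besides the shell and the picture viewer there is one more tool, called after "Emit:" by a JSON object that holds its "name" and its "arguments". send_rows: Moves the arm, as the interface text tells. Its arguments: {"type":"object","properties":{"xyz":{"type":"array"},"delta_rot":{"type":"array"},"gripper":{"type":"number"},"force":{"type":"number"}},"required":["xyz","delta_rot"]}

```bash
mkdir -p pics; python3 - <<'E'
from rig import readout, viewer
import cv2,numpy as np
s=readout.get_state();print(s)
for n in("top","side"):
    d=viewer.get_image(n);np.savez(n+".npz",**d);print(n,d["K"],d["camera_from_world"])
    cv2.imwrite(f"pics/{n}.png",d["color"][:,:,::-1])
E
```

```text
{'clock': 0.0, 'qpos': array([ 1.17998187e+00,  2.76605353e-01,  1.50619140e+00, -1.20330730e-05,
        1.36070434e+00, -1.20988791e-01]), 'qd': array([ 8.70074732e-05,  1.37676076e-04, -9.25466004e-04,  8.58622606e-04,
        6.47782426e-04, -6.23933626e-04]), 'effort': array([-4.33596806e-04, -4.16776729e+01, -2.45804715e+01, -3.93834580e-04,
        1.10751728e-02, -3.09984239e-05]), 'position': array([0.15306242, 0.55367304, 0.2304106 ]), 'ee_rot': array([-2.35838433e-04,  1.34502626e-01,  9.90912778e-01, -9.24634825e-04]), 'contact_force': array([-0.53837075, -0.40749185, -0.53271087]), 'moment': array([ 0.05569839,  0.03157923, -0.02234517]), 'gripper_force': 0.0, 'width': 0.08498687081342067}
top [[367.46855644   0.         253.42211667]
 [  0.         367.46855644 185.98617106]
 [  0.           0.           1.        ]] [[ 1.13764009e-02 -9.99927446e-01 -3.95986086e-03  1.01259592e-03]
 [ 9.94673582e-01  1.09107273e-02  1.02495956e-01 -5.45189145e-01]
 [-1.02445314e-01 -5.10480406e-03  9.94725539e-01 -1.24641654e+00]
 [ 0.00000000e+00  0.00000000e+00  0.00000000e+00  1.00000000e+00]]
side [[394.60826642   0.         259.56921005]
 [  0.         394.60826642 190.02783679]
 [  0.           0.           1.        ]] [[ 0.99745497 -0.07127607  0.00181944 -0.55476429]
 [ 0.03974527  0.57702868  0.81575622 -0.10618666]
 [-0.05919377 -0.81360778  0.57839301 -1.19424611]
 [ 0.          0.          0.          1.        ]]
```

View pics/top.png

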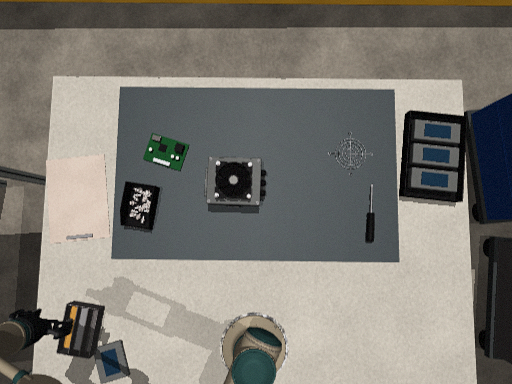

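```bash
python3 - <<'E'
import cv2,numpy as np
t=np.load("top.npz")["color"][145:217,190:280,::-1]; s=np.load("side.npz")["color"][:,:,::-1]
a=cv2.resize(t,None,fx=8,fy=8,interpolation=cv2.INTER_CUBIC);cv2.imwrite("pics/tc.png",a)
cv2.imwrite("pics/s2.png",s)
E
```

```text
(no output)
```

View pics/tc.png

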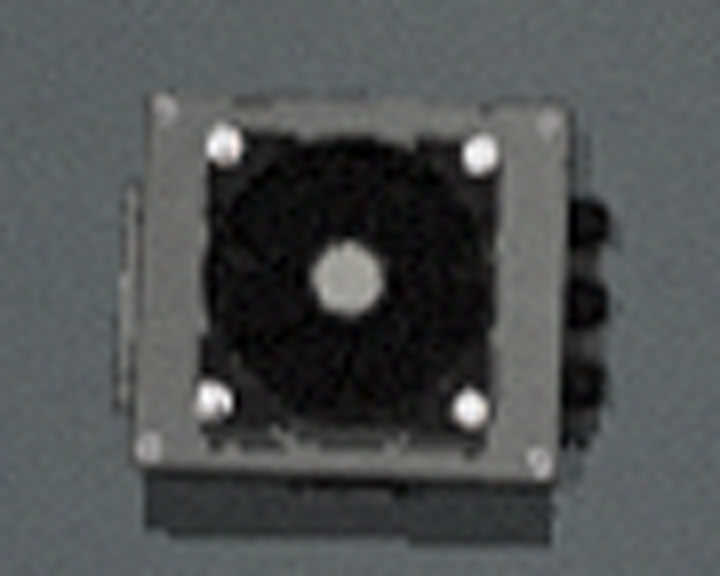

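View pics/s2.png

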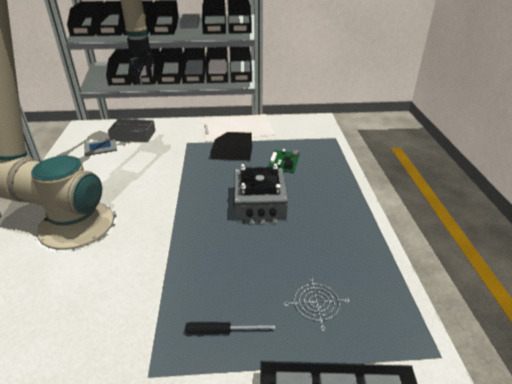

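```bash
cat > h.py <<'E'
import numpy as np
from scipy.optimize import least_squares
def proj(d,P):
    P=np.atleast_2d(P);T=d["camera_from_world"];c=P@T[:3,:3].T+T[:3,3];K=d["K"]
    return np.c_[K[0,2]+K[0,0]*c[:,0]/-c[:,2],K[1,2]+K[1,1]*-c[:,1]/-c[:,2]]
S=.0525*np.array([[-1,1],[1,1],[-1,-1],[1,-1]]) #left,set,opp,right
def world(p,z):
    c,s=np.cos(p[2]),np.sin(p[2]);return np.c_[S@np.array([[c,s],[-s,c]])+p[:2],z]
E
python3 - <<'E'
import numpy as np
from h import *
d=np.load("top.npz")
uv=np.array([[224,145],[481,154],[214,400],[470,408]])/8+[189.5,144.5]
for zp in(.1025,.108):
    z=np.array([zp,.1035,zp,zp])
    r=least_squares(lambda p:(proj(d,world(p,z))-uv).ravel(),[.55,.05,-1.57])
    print(r.x,r.fun.round(2),world(r.x,z).round(4).tolist())
E
```

```text
[ 0.55959741  0.07409948 -1.59437726] [ 0.1   0.02 -0.11 -0.08 -0.1  -0.03  0.11  0.09] [[0.6133, 0.1253, 0.1025], [0.6108, 0.0204, 0.1035], [0.5083, 0.1278, 0.1025], [0.5059, 0.0229, 0.1025]]
[ 0.5591565   0.07378516 -1.59201168] [-0.02 -0.09 -0.05  0.02 -0.15  0.01  0.21  0.06] [[0.6128, 0.1252, 0.108], [0.6105, 0.0202, 0.1035], [0.5078, 0.1274, 0.108], [0.5056, 0.0224, 0.108]]
```

Emit:
{"name": "send_rows", "arguments": {"xyz": [[0.0296,-0.0355,0],[0.0296,-0.0355,0],[0.0296,-0.0355,0],[0.0296,-0.0355,0],[0.0296,-0.0355,0],[0.0296,-0.0355,0],[0.0296,-0.0355,0],[0.0296,-0.0355,0],[0.0296,-0.0355,0],[0.0296,-0.0355,0],[0.0296,-0.0355,0],[0.0296,-0.0355,0]], "delta_rot": [[0,0,0],[0,0,0],[0,0,0],[0,0,0],[0,0,0],[0,0,0],[0,0,0],[0,0,0],[0,0,0],[0,0,0],[0,0,0],[0,0,0]], "gripper": 0, "force": 20}}

```text
clock: 1.3
position: [0.5092, 0.1265, 0.231]
ee_rot: [-0.0, 0.135, 0.991, 0.0]
contact_force: [0.2, 0.5, 0.3]
width: -0.0001
gripper_force: 0.0
```

Emit:
{"name": "send_rows", "arguments": {"xyz": [[0,0,-0.025],[0,0,-0.025],[0,0,0],[0,0,0]], "delta_rot": [[0,0,0],[0,0,0],[0,0,0],[0,0,0]]}}

```text
clock: 1.7
position: [0.5082, 0.1283, 0.1812]
ee_rot: [-0.001, 0.134, 0.991, -0.0]
contact_force: [0.4, -0.1, 0.6]
width: 0.0
gripper_force: 0.0
```

```bash
python3 - <<'E'
from rig import readout, viewer
import cv2,numpy as np
s=readout.get_state();print(s)
d=viewer.get_image("wrist");np.savez("w1.npz",**d);print(d["K"],d["camera_from_world"])
cv2.imwrite("pics/w1.png",cv2.resize(d["color"][:,:,::-1],(800,600)))
E
```

```text
{'clock': 1.7, 'qpos': array([ 1.14338529e-01,  2.34665832e-01,  1.69265048e+00,  1.24818933e-04,
        1.21553053e+00, -1.18677604e+00]), 'qd': array([ 0.00752428, -0.02182999, -0.03272323, -0.00135239, -0.00278486,
        0.00012023]), 'effort': array([-2.86686234e-01, -3.63749957e+01, -2.20638907e+01, -1.86641444e-02,
        7.05259969e-02,  7.58792248e-05]), 'position': array([0.50818415, 0.12825863, 0.18116937]), 'ee_rot': array([-6.22150093e-04,  1.34454159e-01,  9.90919615e-01, -9.79543704e-05]), 'contact_force': array([ 0.44897853, -0.13179823,  0.56982683]), 'moment': array([-0.02340152, -0.0472791 ,  0.01743227]), 'gripper_force': 0.0, 'width': 8.921303508692515e-06}
[[297.31863964   0.         250.95259306]
 [  0.         297.31863964 188.70283687]
 [  0.           0.           1.        ]] [[ 2.65982145e-01  9.63977901e-01 -3.23799531e-04 -2.59180120e-01]
 [-9.14239501e-01  2.52151724e-01 -3.17152397e-01  4.58370800e-01]
 [-3.05646255e-01  8.46529051e-02  9.48374532e-01 -1.88995729e-01]
 [ 0.00000000e+00  0.00000000e+00  0.00000000e+00  1.00000000e+00]]
```

View pics/w1.png

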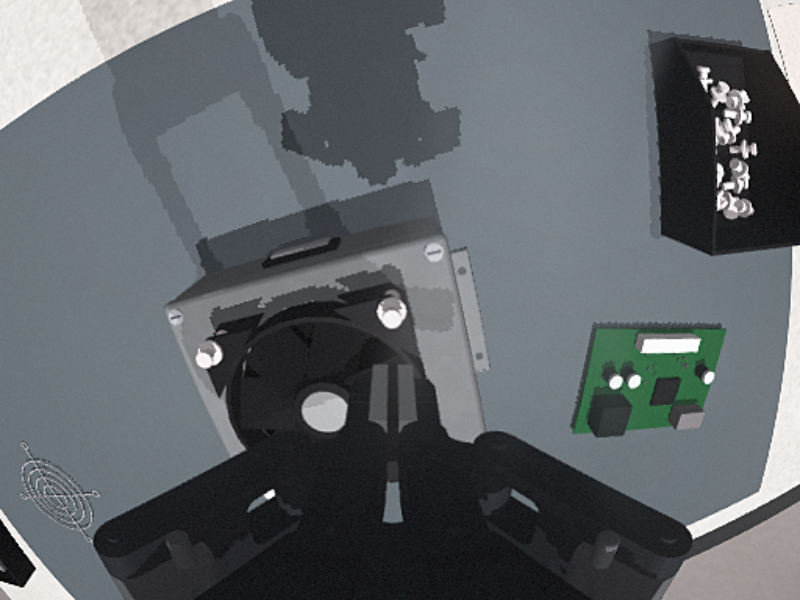

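```bash
cat >> h.py <<'E'
def fish(d,P):
    T=d["camera_from_world"];c=np.atleast_2d(P)@T[:3,:3].T+T[:3,3];v=c*[1,-1,-1]
    r=np.hypot(v[:,0],v[:,1]);th=np.arctan2(r,v[:,2]);K=d["K"]
    return np.c_[K[0,2]+K[0,0]*th*v[:,0]/r,K[1,2]+K[1,1]*th*v[:,1]/r]
E
python3 - <<'E'
import cv2
from h import *
d=np.load("w1.npz");p=[.5592,.0738,-1.592]
im=d["color"][180:250,110:280,::-1]
im=cv2.resize(im,None,fx=4.7,fy=4.7,interpolation=cv2.INTER_CUBIC)
for z,c in((.1025,(0,255,0)),(.1135,(0,0,255))):
    u=fish(d,world(p,[z]*4));print(z,u.round(1).tolist())
    for q in (u+.5-[110,180])*4.7: cv2.drawMarker(im,tuple(int(round(t)) for t in q),c,0,9)
cv2.imwrite("pics/w1c.png",im)
E
```

```text
0.1025 [[276.7, 297.2], [174.7, 314.1], [249.3, 196.6], [132.8, 223.9]]
0.1135 [[277.6, 304.6], [172.5, 321.4], [249.2, 201.6], [128.3, 229.4]]
```

View pics/w1c.png

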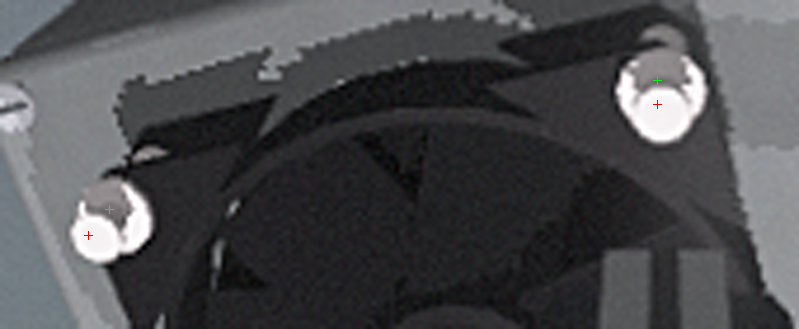

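Emit:
{"name": "send_rows", "arguments": {"xyz": [[0.0005,-0.0005,-0.02],[0,0,-0.02],[0,0,-0.015],[0,0,-0.005],[0,0,0],[0,0,-0.002],[0,0,-0.002],[0,0,-0.002],[0,0,0],[0,0,0]], "delta_rot": [[0,0,0],[0,0,0],[0,0,0],[0,0,0],[0,0,0],[0,0,0],[0,0,0],[0,0,0],[0,0,0],[0,0,0]]}}

```text
clock: 2.75
position: [0.509, 0.1277, 0.1154]
ee_rot: [0.0, 0.135, 0.991, 0.0]
contact_force: [-0.9, 1.6, -0.0]
width: 0.0003
gripper_force: 0.0
```

Emit:
{"name": "send_rows", "arguments": {"xyz": [[0,0,-0.001],[0,0,-0.001],[0,0,-0.001],[0,0,-0.001],[0,0,-0.001],[0,0,0],[0,0,0]], "delta_rot": [[0,0,0],[0,0,0],[0,0,0],[0,0,0],[0,0,0],[0,0,0],[0,0,0]]}}

```text
clock: 3.45
position: [0.5091, 0.1277, 0.111]
ee_rot: [0.0, 0.134, 0.991, 0.0]
contact_force: [-1.3, 0.5, 4.7]
width: 0.0001
gripper_force: 2.7
```

Emit:
{"name": "send_rows", "arguments": {"xyz": [[0,0,-0.001],[0,0,-0.001],[0,0,-0.001],[0,0,-0.001],[0,0,-0.001],[0,0,0],[0,0,0]], "delta_rot": [[0,0,0],[0,0,0],[0,0,0],[0,0,0],[0,0,0],[0,0,0],[0,0,0]]}}

```text
clock: 4.15
position: [0.5091, 0.1277, 0.1059]
ee_rot: [0.0, 0.134, 0.991, 0.0]
contact_force: [-1.7, -0.2, 5.0]
width: 0.0
gripper_force: 2.5
```

Emit:
{"name": "send_rows", "arguments": {"xyz": [[0,0,-0.001],[0,0,-0.001],[0,0,0],[0,0,0]], "delta_rot": [[0,0,0],[0,0,0],[0,0,0],[0,0,0]]}}

```text
clock: 4.55
position: [0.5091, 0.1277, 0.1039]
ee_rot: [0.0, 0.134, 0.991, 0.0]
contact_force: [-1.3, -0.4, 4.8]
width: 0.0001
gripper_force: 2.5
```

Emit:
{"name": "send_rows", "arguments": {"xyz": [[0,0,-0.0005],[0,0,-0.0005],[0,0,0],[0,0,0]], "delta_rot": [[0,0,0],[0,0,0],[0,0,0],[0,0,0]]}}

```text
clock: 4.95
position: [0.5091, 0.1277, 0.1034]
ee_rot: [0.0, 0.134, 0.991, 0.0]
contact_force: [-1.6, -0.3, 8.6]
width: -0.0001
gripper_force: 4.2
```

Emit:
{"name": "send_rows", "arguments": {"xyz": [[0,0,0.01],[0,0,0.03],[-0.0008,-0.035,0.01],[-0.0008,-0.035,0],[-0.0008,-0.035,0],[0,0,0],[0,0,0],[0,0,0]], "delta_rot": [[0,0,0],[0,0,0],[0,0,0],[0,0,0],[0,0,0],[0,0,0],[0,0,0],[0,0,0]]}}

```text
clock: 5.75
position: [0.5066, 0.0234, 0.1524]
ee_rot: [-0.0, 0.134, 0.991, 0.0]
contact_force: [-0.2, 0.3, -0.4]
width: 0.0002
gripper_force: 0.0
```

```bash
python3 - <<'E'
from rig import readout, viewer
import cv2
from h import *
d=viewer.get_image("wrist");p=[.560,.074,-1.593]
print(readout.get_state()["position"],d["K"].shape)
im=cv2.resize(d["color"][150:290,180:400,::-1],None,fx=3.5,fy=3.5,interpolation=cv2.INTER_CUBIC)
for z,c in((.1025,(0,255,0)),(.1135,(0,0,255))):
    for q in (fish(d,world(p,[z]*4))+.5-[180,150])*3.5: cv2.drawMarker(im,tuple(int(round(t)) for t in q),c,0,9)
cv2.imwrite("pics/w2.png",im)
E
```

```text
[0.50656162 0.02360057 0.1523166 ] (3, 3)
```

View pics/w2.png

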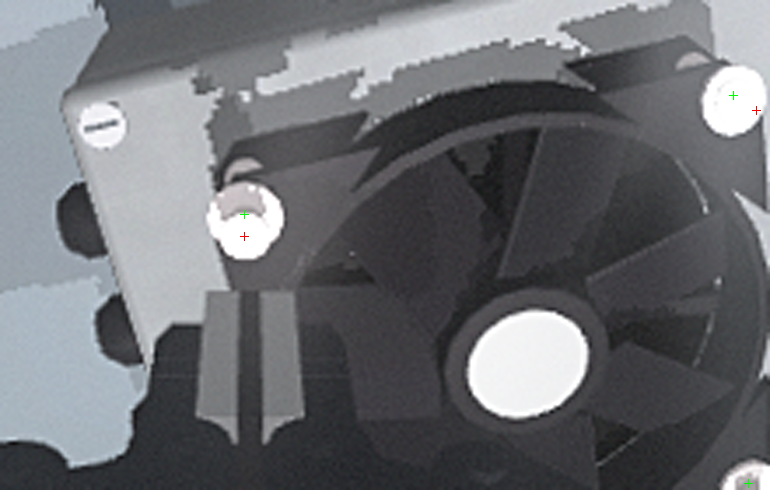

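The opposite pin (735,100) is now flush. The right pin (247,238) is still proud and the marker sits on it, so I'll press it.

Emit:
{"name": "send_rows", "arguments": {"xyz": [[0,-0.0005,-0.02],[0,0,-0.012],[0,0,-0.004],[0,0,-0.001],[0,0,-0.001],[0,0,-0.001],[0,0,-0.001],[0,0,-0.001],[0,0,-0.001],[0,0,-0.001],[0,0,0],[0,0,0]], "delta_rot": [[0,0,0],[0,0,0],[0,0,0],[0,0,0],[0,0,0],[0,0,0],[0,0,0],[0,0,0],[0,0,0],[0,0,0],[0,0,0],[0,0,0]]}}

```text
clock: 7.0
position: [0.5068, 0.0222, 0.1101]
ee_rot: [0.0, 0.135, 0.991, 0.0]
contact_force: [-1.6, -1.0, 6.1]
width: 0.0001
gripper_force: 2.8
```

Emit:
{"name": "send_rows", "arguments": {"xyz": [[0,0,-0.001],[0,0,-0.001],[0,0,-0.001],[0,0,-0.001],[0,0,-0.001],[0,0,0],[0,0,0]], "delta_rot": [[0,0,0],[0,0,0],[0,0,0],[0,0,0],[0,0,0],[0,0,0],[0,0,0]]}}

```text
clock: 7.7
position: [0.5068, 0.0222, 0.105]
ee_rot: [0.0, 0.134, 0.991, 0.0]
contact_force: [-1.8, -0.4, 4.8]
width: -0.0001
gripper_force: 2.5
```

Emit:
{"name": "send_rows", "arguments": {"xyz": [[0,0,-0.001],[0,0,-0.0005],[0,0,-0.0005],[0,0,0],[0,0,0]], "delta_rot": [[0,0,0],[0,0,0],[0,0,0],[0,0,0],[0,0,0]]}}

```text
clock: 8.2
position: [0.5069, 0.0222, 0.1035]
ee_rot: [0.001, 0.135, 0.991, 0.0]
contact_force: [-1.5, -0.1, 8.5]
width: 0.0002
gripper_force: 4.2
```

Emit:
{"name": "send_rows", "arguments": {"xyz": [[0,0,0.01],[0,0,0.03],[0.0267,0.0258,0.01],[0.0267,0.0258,0],[0.0267,0.0258,0],[0.0267,0.0258,0],[0,0,0],[0,0,0],[0,0,0]], "delta_rot": [[0,0,0],[0,0,0],[0,0,0],[0,0,0],[0,0,0],[0,0,0],[0,0,0],[0,0,0],[0,0,0]]}}

```text
clock: 9.1
position: [0.6123, 0.1248, 0.1521]
ee_rot: [-0.001, 0.135, 0.991, -0.0]
contact_force: [-0.6, 0.2, 0.4]
width: 0.0005
gripper_force: 0.0
```

```bash
python3 - <<'E'
from rig import readout, viewer
import cv2
from h import *
d=viewer.get_image("wrist");p=[.560,.074,-1.593]
print(readout.get_state()["position"])
im=cv2.resize(d["color"][100:290,100:360,::-1],None,fx=3,fy=3,interpolation=cv2.INTER_CUBIC)
for z,c in((.1025,(0,255,0)),(.1135,(0,0,255))):
    for q in (fish(d,world(p,[z]*4))+.5-100)*3: cv2.drawMarker(im,tuple(int(round(t)) for t in q),c,0,9)
cv2.imwrite("pics/w3.png",im)
E
```

```text
[0.61231299 0.12459051 0.15231556]
```

View pics/w3.png

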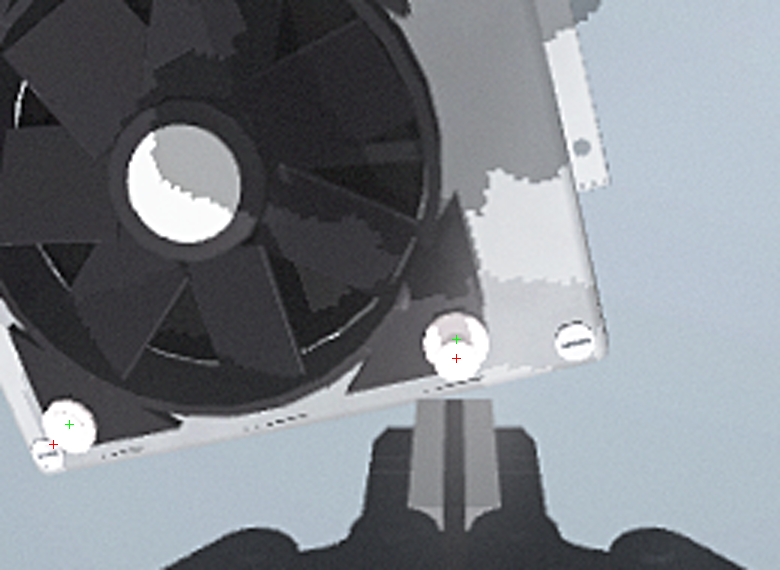

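The left pin (456,357) is proud and lies on its marker. The set pin (68,425) is flush. Pressing the left one now.

Emit:
{"name": "send_rows", "arguments": {"xyz": [[0.001,0.0005,-0.02],[0,0,-0.012],[0,0,-0.004],[0,0,-0.001],[0,0,-0.001],[0,0,-0.001],[0,0,-0.001],[0,0,-0.001],[0,0,-0.001],[0,0,-0.001],[0,0,0],[0,0,0]], "delta_rot": [[0,0,0],[0,0,0],[0,0,0],[0,0,0],[0,0,0],[0,0,0],[0,0,0],[0,0,0],[0,0,0],[0,0,0],[0,0,0],[0,0,0]]}}

```text
clock: 10.35
position: [0.6147, 0.126, 0.1106]
ee_rot: [0.001, 0.134, 0.991, 0.0]
contact_force: [-1.0, 0.0, 5.0]
width: -0.0003
gripper_force: 2.5
```

Emit:
{"name": "send_rows", "arguments": {"xyz": [[0,0,-0.001],[0,0,-0.001],[0,0,-0.001],[0,0,-0.001],[0,0,-0.001],[0,0,0],[0,0,0]], "delta_rot": [[0,0,0],[0,0,0],[0,0,0],[0,0,0],[0,0,0],[0,0,0],[0,0,0]]}}

```text
clock: 11.05
position: [0.6147, 0.126, 0.1056]
ee_rot: [0.001, 0.134, 0.991, 0.0]
contact_force: [-1.6, 0.4, 5.1]
width: -0.0003
gripper_force: 2.6
```

Emit:
{"name": "send_rows", "arguments": {"xyz": [[0,0,-0.001],[0,0,-0.0005],[0,0,-0.0005],[0,0,0],[0,0,0]], "delta_rot": [[0,0,0],[0,0,0],[0,0,0],[0,0,0],[0,0,0]]}}

```text
clock: 11.55
position: [0.6147, 0.126, 0.1037]
ee_rot: [0.001, 0.134, 0.991, 0.0]
contact_force: [-0.6, -0.1, 5.5]
width: 0.0001
gripper_force: 2.7
```

Emit:
{"name": "send_rows", "arguments": {"xyz": [[0,0,-0.0005],[0,0,-0.0005],[0,0,0],[0,0,0]], "delta_rot": [[0,0,0],[0,0,0],[0,0,0],[0,0,0]]}}

```text
clock: 11.95
position: [0.6148, 0.126, 0.1035]
ee_rot: [0.001, 0.134, 0.991, 0.0]
contact_force: [-2.9, -0.2, 9.0]
width: -0.0004
gripper_force: 4.6
```

Emit:
{"name": "send_rows", "arguments": {"xyz": [[0,0,0.01],[0,0,0.03],[0,0,0.03],[0.04,0,0.03],[0.04,0,0],[0,0,0],[0,0,0],[0,0,0]], "delta_rot": [[0,0,0],[0,0,0],[0,0,0],[0,0,0],[0,0,0],[0,0,0],[0,0,0],[0,0,0]]}}

```text
clock: 12.75
position: [0.6931, 0.126, 0.2007]
ee_rot: [-0.001, 0.134, 0.991, -0.0]
contact_force: [-0.2, -0.9, 0.1]
width: -0.0001
gripper_force: 0.0
```

```bash
python3 - <<'E'
from rig import viewer
import cv2
from h import *
d=viewer.get_image("wrist");p=[.560,.074,-1.593]
u=fish(d,world(p,[.1035]*4));print(u.round())
a=np.clip(u.min(0)-30,0,None).astype(int);b=(u.max(0)+30).astype(int)
im=d["color"][a[1]:b[1],a[0]:b[0],::-1];f=min(780/im.shape[1],590/im.shape[0])
im=cv2.resize(im,None,fx=f,fy=f,interpolation=cv2.INTER_CUBIC)
cv2.imwrite("pics/w4.png",im)
E
```

```text
[[223.  99.]
 [110. 135.]
 [192. -19.]
 [ 82.  26.]]
```

View pics/w4.png

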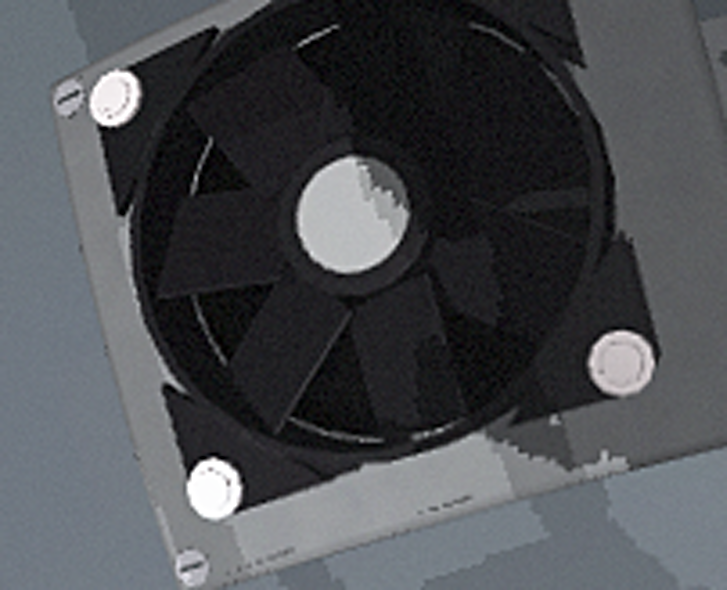

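The three visible pins, at (115,98), (622,363) and (214,488), are all flush, and the opposite one was already seen flush. Handing in.

```bash
python3 -c "
from rig import order
print(order.sign_off())"
```

```text
the job is handed in; nothing more can be done
None
```

All four rivet pins are home: the diagonally opposite one was pressed first, then the right and the left, with measured force under about 10 N at each check; the job is handed in, and the sign-off gave no verdict.

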